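Pile the sample carriers, then open the reader and hold its cover

ROBOT

A 7-joint arm with a two-finger parallel gripper is mounted at the origin on the work surface. World frame = base frame: x ahead of the robot, y to its left, z up, the work surface at z = 0. Lengths are in m, angles in rad, forces in N, time in s.
With the tool pointing down it reaches from about 0.425 to 1.025 m from the base axis. Payload 9.4 kg.
Tool frame: the origin (TCP) lies between the finger pads; the fingertips stand 19 mm ahead of it and the grasp point (between the pads) is the TCP (tcp_to_tips is the distance from the TCP to the fingertips, in m); z points along the fingers, y is the direction in which the jaws open and shut (so a half turn about z gives the same grasp; the last joint's range is limited). The gripper opens to 85 mm and grips with 20 to 120 N. Pads are 22 mm wide; open, the fingers measure 114 mm over their backs; the gripper's body (76 mm by 85 mm) begins 54 mm behind the grasp point. The pads swing forward as they close: fully open they stand 13 mm farther back than shut.
Start: joints at [1.12, 0.599, -0.003, 1.599, 0.002, 0.943, -0.08], TCP at [0.265, -0.675, 0.25] pointing down, gripper open.
Joint ranges: [-2.57, 2.57], [-0.35, 1.97], [-1.29, 1.29], [0.11, 2.56], [-1.05, 4.19], [0.11, 1.86], [-2.63, 2.63]. Speed limits (rad/s): [2.22, 2.22, 3.01, 3.01, 3.14, 3.14, 3.14].

INTERFACE

Orientations are given as a 3x3 rotation matrix whose columns are the frame's x, y, z axes.
In Python, from plant import state, capture, hand_in, find_in, place_of, tcp_to_tips gives the robot as it stands. The module is installed in compiled form; this text tells all that it offers.
- The arm moves only by the tool carry_out, never from a script. Its argument "commands" is a list of rows, each a list of 3 entries, a list of its own where there are three numbers: the shift along the tool's x, y, z as a fraction of full scale, then the turn, a rotation vector about the tool's x, y, z as a fraction of full scale, then the opening, from -1 (shut) to 1 (fully open), so that 0 is half open. A call has 1 to 12 rows; each row shifts and turns the commanded pose from where the row before left it, along the tool's axes as they then stand; what a row does not reach is not made up. Full scale, the value 1, is 3 cm for a shift and 0.12 rad for a turn. A row lasts 1/10 s, in which the tool goes at most 50 mm and 8.59 degrees, less where a joint would pass 70% of its speed; a pose out of reach is approached as far as the arm can. A call with a number of a shift or a turn outside -1 to 1 is refused whole. A call with a gripper value outside its range is refused whole. The fingers move at their own pace and stop on an object; "newtons" is the grip in N (left out, the last holds). Time passes only in rows, so rows that do not move let the fingers close. It gives the time, the measured TCP pose, the force and the opening at its end, in the units of the state.
- state(): the state, without advancing time (a new reading comes with each control period).
- capture(name): name is "side" or "top"; returns a dict with "frame" (420x560x3 uint8, blue, green, red), "vfov" (degrees; the focal length in pixels is half the picture's height over the tangent of half this angle, whatever the lens; pixels are square), "cx", "cy" (the principal point, pixels), "R" (3x3) and "t" (3): a world point X has camera coordinates R X + t. Camera axes: x right, y down, z forward; pixel columns grow to the right and rows downward; lengths in m; the calibration is good to about 2 mm. A picture is of the moment at which its call begins. There is no depth.
- hand_in(): hands the job in, once; it reports no verdict.
Trained networks look in a picture, given as the dict that the camera call returned (one of the last four; its "shot" number tells which), for a name from the list of things; names that differ only in an ending like _2 or _b are one class to them, and where a whole thing is asked for, a point or a joint stands for the part that bears it (a point fixed in the world has none). Each returns a list of dicts, best first, with "confidence" (0 to 1); they miss things now and then, are a little off and sometimes report something else, mostly with a low value. They report only what shows in the picture. A call takes as long as a camera call. They do not tell look-alikes from the thing itself.
- find_in(picture, name): "bbox" ([left, top, right, bottom] in pixels, round what is visible of it).
- place_of(picture, name): "at" ([column, row] in pixels: a listed point, or the origin of a listed thing).
The state is a dict: "t": time; "qpos": joint angles; "qd": joint speeds; "joint_torque": joint torques, N m; "ee_pos": TCP position; "tool_rot": TCP orientation; "force": force on the tool from outside, world axes, zero at the start; "wrist_torque": the same for the moment, N m; "gripper_width": finger opening in m.
Only numpy, scipy, OpenCV 4.12 (cv2) and the standard library are available. Lean on these libraries where they do the work, as an engineer would, in place of code of your own. Each camera call takes 0.05 s, during which the arm holds its last target. There are 200 camera calls.

TASK

Get the reader ready for loading: first pile the two loose sample carriers squarely on the one that lies on the metal stand, all edges flush, keeping the carriers level. Then tug the reader's cover by its bar handle before touching the release tab; if it is caught, slide the tab all the way outward to free it. Lift the cover to at least 45 degrees and finish still gripping or supporting the cover in that position with the gripper, because it falls shut by itself; leave the other labware where it stands.

Things in the scene. Friction and masses are not known exactly. Their poses are not given: they have to be found in the camera images.
- carrier_a_center (a point): loose white plastic sample carrier, a flat block 96 (its x) x 56 (its y) x 20 mm with 2 x 4 grey wells on top; lies flat on the table; 0.08 to 0.17 kg. The point is its centre, half-way up (10 mm above its underside). A half turn looks the same
- carrier_b_center (a point): the other loose sample carrier, identical; the point is its centre, half-way up. The two may be piled in either order
- carrier_base_center (a point): identical carrier, also loose, lying flat on the stand as the foot of the pile; the point is its centre, half-way up, 22 mm above the table. Piled carriers are 20 mm apart in height
- stand: fixed aluminium plate 130 (x) x 90 (y) x 12 mm on which the base carrier lies, aligned with it; origin at the centre of its underside
- reader: fixed white bench reader 240 (x) x 290 (y) x 112 mm high; origin at the centre of its underside, x away from its front (front faces the robot), y to its left, z up. The grey cover (208 x 198 x 12 mm) is flush with the top over the left part; the console, 90 mm wide, is on the right, its flat top 112 mm above the table. The cover's hinge line runs along y at its rear, 90 mm behind the origin and 106 mm up, level with the shut handle
- cover_handle (a point): centre of the steel bar handle that sticks out in front of the cover's front edge: a round bar 12 mm thick, 100 mm long along the reader's y, carried by a 12 mm thick arm at each end, with 44 mm free between the bar and the cover's edge; when shut it is 106 mm above the table, 260 mm from the hinge line, with nothing below it. The bar can turn between flat fingers
- cover (a joint): opening angle of the cover in rad: 0 shut, about 1.4 at most; the handle rises about the hinge. It weighs about 0.35 kg (1 to 2.5 N at the handle) and falls shut when let go. A hidden hook inside may or may not hold it: when caught, the cover stops dead after about 0.05 rad (handle up about 14 mm); when free it simply opens. Nothing outside shows which. Once freed the hook stays free
- tab_center (a point): centre of the grey release tab, an upright post 16 (x) x 14 (y) x 28 mm high on top of the console, half-way up (127 mm above the table); 38 mm of flat console top on each side of it along y
- tab (a joint): outward travel of the release tab in m: 0 (start, up to 2 mm) at rest, 0.018 at its end stop; it slides along the reader's -y, away from the cover, against about 1.5 N of friction and stays where it is left. Full travel frees the hook; do it with the cover down
- reagent: tall amber bottle 70 mm wide, 160 mm high, bystander; origin at its foot
- cup: clear cup 64 mm wide, 50 mm high, bystander; origin at its foot
- jar: small low amber jar with a white cap, 28 mm wide, 26 mm high, among the carriers, bystander; origin at its foot
- vial: small amber vial with a black cap, 24 mm wide, 45 mm high, near the robot, bystander; origin at its foot
- dish: flat glass dish 80 mm wide, 15 mm high, bystander; origin at its foot
- spatula: steel rod spatula about 175 mm long, 12 mm wide at most, lying in front of the reader, bystander; origin near its middle
Things that resemble listed ones, but are neither listed nor needed, are in the scene too. What is shaped like the part that bears carrier_a_center but purple is not meant.

How it is judged:
On the way, in this order (a step that is already met when the one before it is completed fails the run):
1. the two loose carriers lie squarely piled on the base carrier, let go (horizontal distance between each of carrier_a_center, carrier_b_center and carrier_base_center below 0.007 m and angle between the x axis of each of carrier_a_center, carrier_b_center and the x axis of carrier_base_center, either way round below 0.12 rad and angle between each of carrier_a_center, carrier_b_center's own z axis and vertical below 0.06 rad and ((z of carrier_a_center in the frame of carrier_base_center between 0.017 and 0.023 m and z of carrier_b_center in the frame of carrier_base_center between 0.037 and 0.043 m) or (z of carrier_b_center in the frame of carrier_base_center between 0.017 and 0.023 m and z of carrier_a_center in the frame of carrier_base_center between 0.037 and 0.043 m)) and horizontal distance between carrier_base_center and stand below 0.02 m and height (world z) of carrier_base_center between 0.019 and 0.025 m and contact force between the fingers and carrier_a below 0.05 N and contact force between the fingers and carrier_b below 0.05 N and contact force between the fingers and carrier_base below 0.05 N), for 0.2 s.
2. the cover is tugged up before the release tab has been moved (value of joint cover above 0.025 rad and value of joint tab below 0.007 m), for 0.1 s.
At the end, for the whole second after the job is handed in: Three carriers piled on the stand, let go: centres within 7 mm, edges within 0.12 rad, heights within 3 mm of the base carrier, which is within 20 mm of the stand centre. Cover still, open more than 0.75 rad, the fingers bearing on it with over 0.3 N (all of step 1 and value of joint cover above 0.75 rad and velocity of joint cover between -0.15 and 0.15 rad/s and contact force between the fingers and cover above 0.3 N); the arm keeps its last pose, push and grip.
It fails at once if other labware moved by more than 30 mm (distance of any of reagent, cup, jar, vial, dish, spatula from where it was at the start of the episode above 0.03 m).
It fails at once if a carrier tipped by more than 0.5 rad (angle between any of carrier_a_center, carrier_b_center, carrier_base_center's own z axis and vertical above 0.5 rad).
It also fails if it takes over 72 s, if anything falls off the work surface, if the arm or the gripper's body presses on something with over 40 N, if the wrist force passes 120 N, or if a joint passes its speed limit or range.

## Working session

There is one attempt and no reset: what is moved stays moved. The work goes in short steps, Python scripts to look and compute and a tool call to move; the robot and the scene stay as the last step left them, time stands still between calls to the robot, and variables do not carry over. Pictures are saved under pics/ and viewed, about 8 in all and at most 12, crops included, and the job is handed in when it is done.

Besides the shell and the picture viewer there is one more tool, called after "Request:" by a JSON object that holds its "fn" and its "kwargs". carry_out: Moves the arm, as the interface text tells. Shift numbers are shares of 3 cm and turn numbers shares of 0.12 rad, none past 1 either way. Its arguments: {"type":"object","properties":{"commands":{"type":"array","items":{"type":"array"}},"newtons":{"type":"number"}},"required":["commands"]}

```bash
mkdir -p pics
cat > h.py <<'E'
import numpy as np, cv2
from plant import state, capture, hand_in, find_in, place_of, tcp_to_tips
def K(p):
    f=p["frame"].shape[0]/2/np.tan(np.radians(p["vfov"])/2); return f
def ray(p,uv):
    f=K(p); d=np.array([(uv[0]-p["cx"])/f,(uv[1]-p["cy"])/f,1.]); R=np.array(p["R"]);t=np.array(p["t"])
    return -R.T@t, R.T@d
def atz(p,uv,z):
    c,d=ray(p,uv); return c+d*(z-c[2])/d[2]
def proj(p,X):
    x=np.array(p["R"])@np.array(X)+np.array(p["t"]); f=K(p); return np.array([p["cx"]+f*x[0]/x[2],p["cy"]+f*x[1]/x[2]])
E
python3 - <<'E'
from h import *
np.set_printoptions(precision=3,suppress=True)
print(tcp_to_tips if not callable(tcp_to_tips) else tcp_to_tips())
Z=dict(carrier_a_center=.01,carrier_base_center=.022,stand=0,reader=0,cover_handle=.106,tab_center=.127,reagent=0,cup=0,jar=0,vial=0,dish=0,spatula=.005)
for n in ["top","side"]:
    p=capture(n); cv2.imwrite(f"pics/{n}0.png",p["frame"]); print(n,p["vfov"],p["cx"],p["cy"],-np.array(p["R"]).T@p["t"])
    for k,z in Z.items():
        for r in place_of(p,k)[:5]:
            print(k,np.round(r["at"],1),round(r["confidence"],2),atz(p,r["at"],z))
s=state();print(s["ee_pos"],s["tool_rot"],s["gripper_width"])
E
```

```text
0.019
top 56.47063300902411 277.4581650226052 211.0800347832303 [ 0.459 -0.09   1.02 ]
carrier_a_center [362.4 223.2] 0.9 [ 0.507 -0.319  0.01 ]
carrier_a_center [419.5 226.3] 0.64 [ 0.499 -0.467  0.01 ]
carrier_a_center [293.6 174.7] 0.17 [ 0.635 -0.142  0.01 ]
carrier_base_center [284.1 176.6] 0.62 [ 0.628 -0.116  0.022]
carrier_base_center [406.8 178.7] 0.49 [ 0.621 -0.434  0.022]
stand [292.8 178.1] 0.83 [ 0.628 -0.14   0.   ]
reader [157.6 173.7] 0.67 [0.641 0.216 0.   ]
cover_handle [118.  240.5] 0.66 [0.465 0.273 0.106]
tab_center [184.1 196.3] 0.45 [0.565 0.116 0.127]
reagent [352.3 142.7] 0.67 [ 0.722 -0.299  0.   ]
cup [405.4 176. ] 0.89 [ 0.632 -0.438  0.   ]
cup [156.6 179.1] 0.57 [0.626 0.218 0.   ]
jar [333.3 191.6] 0.56 [ 0.591 -0.246  0.   ]
vial [326.9 271.6] 0.39 [ 0.383 -0.226  0.   ]
dish [252.3 134.1] 0.63 [ 0.746 -0.033  0.   ]
spatula [174.  287.1] 0.55 [0.346 0.167 0.005]
side 48.09986615159413 273.64050080447674 219.91879767719985 [0.378 0.861 0.993]
carrier_a_center [305.5 168.5] 0.66 [ 0.487 -0.462  0.01 ]
carrier_base_center [243.  227.6] 0.77 [ 0.629 -0.118  0.022]
stand [243.6 228. ] 0.66 [ 0.633 -0.138  0.   ]
reader [212.  325.2] 0.62 [0.632 0.217 0.   ]
cover_handle [272.8 332.6] 0.85 [0.468 0.279 0.106]
tab_center [248.5 266.3] 0.58 [0.558 0.118 0.127]
reagent [234.3 191.9] 0.56 [ 0.702 -0.3    0.   ]
reagent [295.5 195.6] 0.46 [ 0.501 -0.322  0.   ]
cup [263.1 167.4] 0.54 [ 0.635 -0.451  0.   ]
jar [266.1 208.5] 0.45 [ 0.583 -0.24   0.   ]
vial [329.7 222.9] 0.63 [ 0.378 -0.213  0.   ]
dish [198.5 246.6] 0.68 [ 0.744 -0.037  0.   ]
dish [286.9 246.2] 0.61 [ 0.492 -0.089  0.   ]
spatula [243.5 225.9] 0.71 [ 0.634 -0.142  0.005]
spatula [328.4 326.8] 0.64 [0.346 0.169 0.005]
[ 0.265 -0.675  0.25 ] [[ 0.931  0.365 -0.   ]
 [ 0.365 -0.931  0.   ]
 [-0.    -0.    -1.   ]] 0.08549849869970143
```

Run:
```python
import cv2
a=cv2.imread("pics/top0.png");b=cv2.imread("pics/side0.png")
cv2.imwrite("pics/t1.png",cv2.resize(a[90:330,60:460],(800,480),interpolation=cv2.INTER_CUBIC))
cv2.imwrite("pics/s1.png",cv2.resize(b[120:400,130:430],(640,597),interpolation=cv2.INTER_CUBIC))
```

```text
(no output)
```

View pics/t1.png

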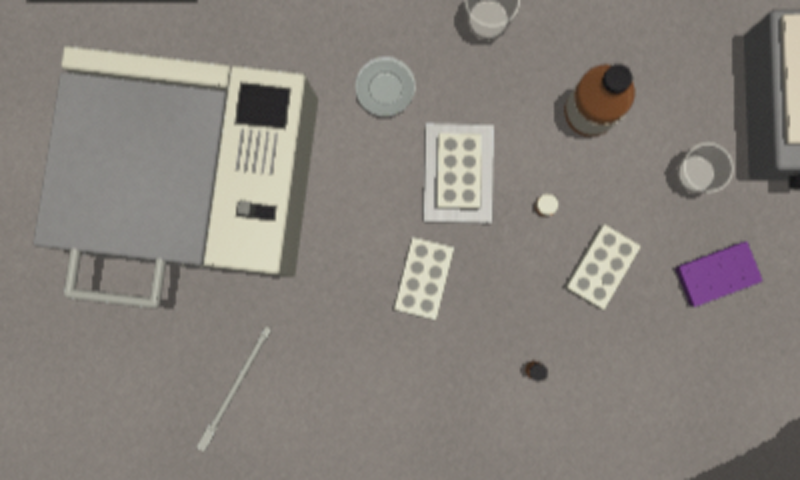

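View pics/s1.png

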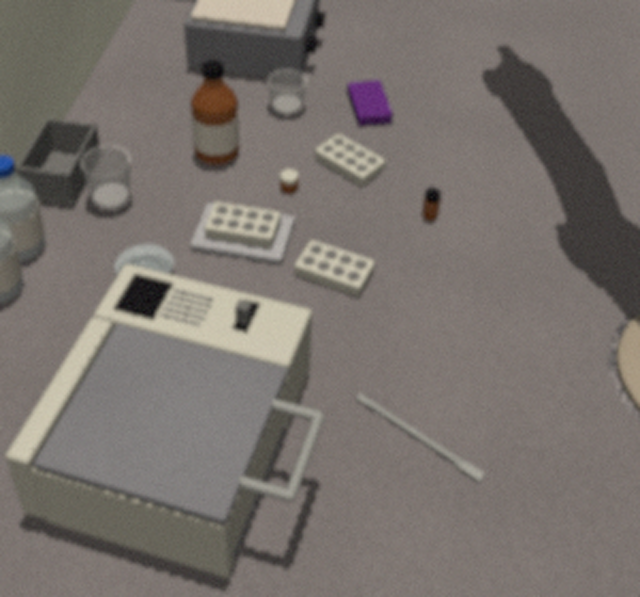

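The top view shows the base carrier on its stand at crop (460,171). The loose carriers are at (424,278) and (603,267), with the purple look-alike at (718,273), the handle at (115,298) and the tab near (245,208). The side view agrees. Next I'll fit the carriers precisely.

```bash
cat >> h.py <<'E'
def carriers(p,spec,rad=.075):
    """fit top-face rectangle; spec: name->(x,y,ztop)"""
    hsv=cv2.cvtColor(cv2.GaussianBlur(p["frame"],(3,3),0),cv2.COLOR_BGR2HSV).astype(int)
    S=1500; out={}
    for n,(x,y,z) in spec.items():
        # rectified patch 0.15 m around guess on plane ztop; axes: col=+x, row=+y
        N=int(2*rad*S); src=np.float32([[0,0],[N,0],[N,N],[0,N]])
        W=[(x-rad,y-rad),(x+rad,y-rad),(x+rad,y+rad),(x-rad,y+rad)]
        dst=np.float32([proj(p,[a,b,z]) for a,b in W])
        H=cv2.getPerspectiveTransform(dst,src)
        im=cv2.warpPerspective(p["frame"],H,(N,N),flags=cv2.INTER_CUBIC)
        b=im.astype(int); g=cv2.cvtColor(im,cv2.COLOR_BGR2GRAY)
        m=((g>165)).astype(np.uint8)*255
        m=cv2.morphologyEx(m,cv2.MORPH_CLOSE,np.ones((25,25),np.uint8))
        m=cv2.morphologyEx(m,cv2.MORPH_OPEN,np.ones((25,25),np.uint8))
        cs,_=cv2.findContours(m,cv2.RETR_EXTERNAL,cv2.CHAIN_APPROX_NONE)
        c=max(cs,key=cv2.contourArea); (cx,cy),(w,h),a=cv2.minAreaRect(c)
        if w<h: w,h,a=h,w,a+90
        a=(a+90)%180-90
        out[n]=(x-rad+cx/S,y-rad+cy/S,np.radians(a),w/S,h/S); out[n+"_im"]=(im,m)
    return out
E
python3 - <<'E'
from h import *
np.set_printoptions(precision=4,suppress=True)
for n in ["top","side"]:
    p=capture(n)
    o=carriers(p,dict(a=(.497,-.09,.02) if 0 else (.485,-.09,.02),b=(.503,-.319,.02),base=(.63,-.117,.032)))
    L=[]
    for k in ["a","b","base"]:
        print(n,k,np.array(o[k])); im,m=o[k+"_im"]; L.append(np.vstack([im,cv2.cvtColor(m,cv2.COLOR_GRAY2BGR)]))
    cv2.imwrite(f"pics/c_{n}.png",np.hstack(L))
    f=p["frame"]; 
    for r in place_of(p,"carrier_a_center")[:3]: print(r["at"],r["confidence"])
a=cv2.imread("pics/c_top.png");b=cv2.imread("pics/c_side.png")
cv2.imwrite("pics/c.png",cv2.resize(np.hstack([a,b]),(800,267)))
E
```

```text
top a [ 0.4939 -0.0841 -0.245   0.0957  0.0555]
top b [ 0.5078 -0.3149 -0.5492  0.0955  0.0552]
top base [ 0.628  -0.1291 -0.0282  0.1256  0.0871]
[360.4, 225.1] 0.69
[419.0, 229.7] 0.66
side a [ 0.4929 -0.0822 -0.245   0.0935  0.0543]
side b [ 0.5066 -0.3135 -0.5494  0.0936  0.0538]
side base [ 0.6248 -0.1284 -0.0204  0.1198  0.054 ]
[290.4, 195.8] 0.95
[306.1, 169.4] 0.8
```

View pics/c.png

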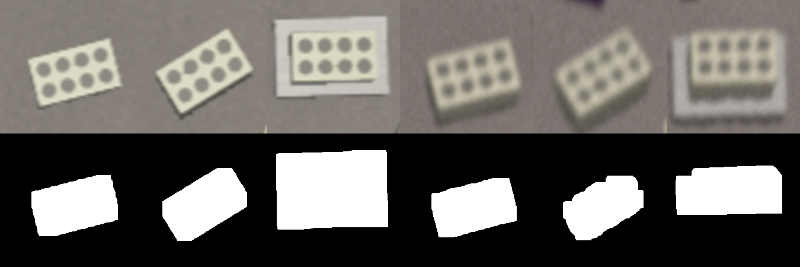

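The patches show clean rectangles for the loose carriers, and the side view agrees to 2 mm. For the base the mask swallowed the stand too, so I'll separate it by yellow tint.

```bash
sed -i 's/m=((g>165)).astype(np.uint8)\*255/m=((g>150)\&(cv2.GaussianBlur(b[...,2]-b[...,0]+0.,(15,15),0)>tint)).astype(np.uint8)*255/; s/rad=.075)/rad=.075,tint=10)/' h.py
cat >> h.py <<'E'
def rot(yaw): # tool down, tool y along carrier y (dir yaw+90 or opposite)
    c,s=np.cos(yaw),np.sin(yaw); return np.array([[c,s,0],[s,-c,0],[0,0,-1]])
def plan(pos=None,yaw=None):
    """print yaw turn about tool z and total tool-frame shift after the turn, in full-scale units"""
    st=state(); R=np.array(st["tool_rot"]); p=np.array(st["ee_pos"]); Rn=R
    if yaw is not None:
        y0=np.arctan2(R[1,0],R[0,0]); d=(yaw-y0+np.pi/2)%np.pi-np.pi/2
        print("turn z units",-d/.12); Rn=rot(y0+d)
    if pos is not None: print("shift units",np.round(Rn.T@(np.array(pos)-p)/.03,3))
E
python3 - <<'E'
from h import *
np.set_printoptions(precision=4,suppress=True)
for n in ["top","side"]:
    p=capture(n)
    for t in (10,20,30):
      o=carriers(p,dict(a=(.494,-.084,.02),b=(.507,-.315,.02),base=(.63,-.127,.032)),tint=t)
      print(n,t,*[np.array(o[k]) for k in ["a","b","base"]])
# reader yaw: cover/handle from spec. print tints
plan([.507,-.314,.12],-.549)
E
```

```text
top 10 [ 0.494  -0.0841 -0.2502  0.0977  0.0567] [ 0.5079 -0.3152 -0.5517  0.0972  0.0564] [ 0.6323 -0.137   0.      0.1013  0.0713]
top 20 [ 0.4942 -0.084  -0.245   0.0917  0.0521] [ 0.5078 -0.3151 -0.5428  0.0943  0.054 ] [ 0.631  -0.1293  0.      0.092   0.0533]Traceback (most recent call last):
  File "<stdin>", line 6, in <module>
  File "h.py", line 28, in carriers
    c=max(cs,key=cv2.contourArea); (cx,cy),(w,h),a=cv2.minAreaRect(c)
ValueError: max() iterable argument is empty
```

Request:
{"fn": "carry_out", "kwargs": {"commands": [[[0, 0, 0], [0, 0, 0.963], 1], [[0, 0, 0], [0, 0, 0.963], 1], [[0, 0, 0], [0, 0, 0.963], 1], [[0, 0, 0], [0, 0, 0.963], 1], [[0, 0, 0], [0, 0, 0.963], 1], [[0, 0, 0], [0, 0, 0.963], 1], [[0, 0, 0], [0, 0, 0.963], 1], [[0, 0, 0], [0, 0, 0.963], 1]]}}

```text
t: 2.35
ee_pos: [0.2648, -0.6749, 0.2503]
tool_rot: [[0.85, -0.527, 0.0], [-0.527, -0.85, -0.0], [0.0, 0.0, -1.0]]
force: [-0.1, -0.2, 0.2]
gripper_width: 0.0854
```

Request:
{"fn": "carry_out", "kwargs": {"commands": [[[0.04, -0.9, 0.27], [0, 0, 0], 1], [[0.04, -0.9, 0.27], [0, 0, 0], 1], [[0.04, -0.9, 0.27], [0, 0, 0], 1], [[0.04, -0.9, 0.27], [0, 0, 0], 1], [[0.04, -0.9, 0.27], [0, 0, 0], 1], [[0.04, -0.9, 0.27], [0, 0, 0], 1], [[0.04, -0.9, 0.27], [0, 0, 0], 1], [[0.04, -0.9, 0.27], [0, 0, 0], 1], [[0.04, -0.9, 0.27], [0, 0, 0], 1], [[0.04, -0.9, 0.27], [0, 0, 0], 1], [[0.04, -0.9, 0.27], [0, 0, 0], 1], [[0.04, -0.9, 0.27], [0, 0, 0], 1]]}}

```text
t: 3.55
ee_pos: [0.4472, -0.4055, 0.1529]
tool_rot: [[0.852, -0.523, 0.0], [-0.523, -0.852, -0.0], [0.0, 0.0, -1.0]]
force: [0.0, 0.7, -0.3]
gripper_width: 0.0858
```

Run:
```python
from h import *
plan([.507,-.3145,.10],-.549); plan([.507,-.3145,.022],-.549); print(state()["ee_pos"],state()["t"])
```

```text
turn z units -0.013621353729466787
shift units [ 0.117 -3.627  1.763]
turn z units -0.013621353729466787
shift units [ 0.117 -3.627  4.363]
[ 0.44723429 -0.40549751  0.15290463] 3.55
```

Request:
{"fn": "carry_out", "kwargs": {"commands": [[[0.03, -0.907, 0.3], [0, 0, 0], 1], [[0.03, -0.907, 0.3], [0, 0, 0], 1], [[0.03, -0.907, 0.3], [0, 0, 0], 1], [[0.03, -0.907, 0.3], [0, 0, 0], 1], [[0, 0, 0.8], [0, 0, 0], 1], [[0, 0, 0.8], [0, 0, 0], 1], [[0, 0, 0], [0, 0, 0], 1], [[0, 0, 0], [0, 0, 0], 1]]}}

```text
t: 4.35
ee_pos: [0.5064, -0.3157, 0.0692]
tool_rot: [[0.852, -0.524, -0.001], [-0.524, -0.852, 0.0], [-0.001, 0.0, -1.0]]
force: [-0.0, -0.5, 1.4]
gripper_width: 0.0853
```

Run:
```python
from h import *
plan([.507,-.3145,.021],-.549); print(state()["ee_pos"],state()["t"])
```

```text
turn z units -0.01637137641087305
shift units [-0.004 -0.045  1.607]
[ 0.50640805 -0.31570695  0.06920888] 4.35
```

Request:
{"fn": "carry_out", "kwargs": {"commands": [[[0, -0.02, 0.5], [0, 0, 0], 1], [[0, -0.02, 0.5], [0, 0, 0], 1], [[0, 0, 0.4], [0, 0, 0], 1], [[0, 0, 0.18], [0, 0, 0], 1], [[0, 0, 0], [0, 0, 0], 1], [[0, 0, 0], [0, 0, 0], 0], [[0, 0, 0], [0, 0, 0], -0.5], [[0, 0, 0], [0, 0, 0], -0.5], [[0, 0, 0], [0, 0, 0], -0.5], [[0, 0, 0], [0, 0, 0], -0.5]], "newtons": 25}}

```text
t: 5.35
ee_pos: [0.5074, -0.3146, 0.0222]
tool_rot: [[0.852, -0.523, 0.001], [-0.523, -0.852, -0.0], [0.001, -0.0, -1.0]]
force: [-1.1, 0.4, 5.9]
gripper_width: 0.055
```

Request:
{"fn": "carry_out", "kwargs": {"commands": [[[0, 0, 0], [0, 0, 0], -0.5], [[0, 0, -0.3], [0, 0, 0], -0.5], [[0, 0, -0.6], [0, 0, 0], -0.5], [[0, 0, -0.9], [0, 0, 0], -0.5], [[0, 0, -0.9], [0, 0, 0], -0.5], [[0, 0, -0.3], [0, 0, 0], -0.5], [[0, 0, 0], [0, 0, 0], -0.5]]}}

```text
t: 6.05
ee_pos: [0.5078, -0.3146, 0.113]
tool_rot: [[0.852, -0.523, 0.002], [-0.523, -0.852, -0.001], [0.002, -0.0, -1.0]]
force: [1.4, -0.2, -1.0]
gripper_width: 0.0549
```

Run:
```python
from h import *
p=capture("top"); q=capture("side"); s=state(); z=s["ee_pos"][2]
print(s["ee_pos"],s["gripper_width"])
cv2.imwrite("pics/g1.png",np.hstack([cv2.resize(p["frame"][140:290,270:470],(400,300)),cv2.resize(q["frame"][120:270,190:390],(400,300))]))
plan([.631,-.129,.12],-.022)
```

```text
[ 0.50697149 -0.31409316  0.11110216] 0.05573837415163365
turn z units -4.401991629260235
shift units [ 3.998 -6.259 -0.297]
```

View pics/g1.png

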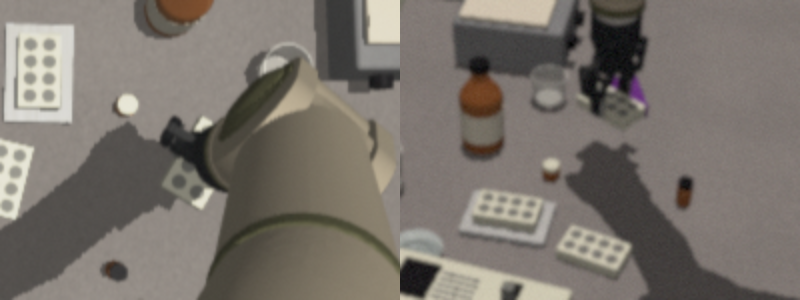

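The carrier is held level at side-crop (620,105), and nothing else has shifted. Before placing, I'll refine the base and carrier A from their well centroids.

```bash
cat >> h.py <<'E'
def wells(p,x,y,z,rad=.06):
    S=2000;N=int(2*rad*S); src=np.float32([[0,0],[N,0],[N,N],[0,N]])
    dst=np.float32([proj(p,[a,b,z]) for a,b in [(x-rad,y-rad),(x+rad,y-rad),(x+rad,y+rad),(x-rad,y+rad)]])
    im=cv2.warpPerspective(p["frame"],cv2.getPerspectiveTransform(dst,src),(N,N),flags=cv2.INTER_CUBIC)
    g=cv2.GaussianBlur(cv2.cvtColor(im,cv2.COLOR_BGR2GRAY),(0,0),5)
    P=cv2.SimpleBlobDetector_Params(); P.filterByArea=True;P.minArea=150;P.maxArea=3000;P.filterByCircularity=True;P.minCircularity=.6;P.filterByConvexity=False;P.filterByInertia=True;P.minInertiaRatio=.35;P.minDistBetweenBlobs=15;P.minThreshold=60;P.maxThreshold=220;P.thresholdStep=4;P.blobColor=0
    k=np.array([b.pt for b in cv2.SimpleBlobDetector_create(P).detect(g)]).reshape(-1,2)
    w=k/S+[x-rad,y-rad]
    if len(w)>=4:
        (cx,cy),(a,b),an=cv2.minAreaRect(np.float32(w*1000)); 
        if a<b: a,b,an=b,a,an+90
        return len(w),w.mean(0).round(4),np.round([cx/1000,cy/1000],4),round(np.radians((an+90)%180-90),3),round(a,1),round(b,1)
    return len(w),w
E
python3 - <<'E'
from h import *
for n in ["top","side"]:
    p=capture(n)
    for k,v in dict(base=(.631,-.129,.032),a=(.494,-.084,.02)).items(): print(n,k,wells(p,*v))
E
```

```text
top base (8, array([ 0.6316, -0.1294]), array([ 0.6316, -0.1294]), np.float64(-0.024), 66.0, 24.1)
top a (8, array([ 0.4939, -0.0836]), array([ 0.4939, -0.0836]), np.float64(-0.251), 65.9, 24.2)
side base (8, array([ 0.6306, -0.1294]), array([ 0.6305, -0.1294]), np.float64(-0.021), 66.2, 24.2)
side a (8, array([ 0.493 , -0.0832]), array([ 0.4931, -0.0832]), np.float64(-0.252), 66.1, 24.3)
```

Request:
{"fn": "carry_out", "kwargs": {"commands": [[[0, 0, 0], [0, 0, -0.88], -0.5], [[0, 0, 0], [0, 0, -0.88], -0.5], [[0, 0, 0], [0, 0, -0.88], -0.5], [[0, 0, 0], [0, 0, -0.88], -0.5], [[0, 0, 0], [0, 0, -0.88], -0.5]]}}

```text
t: 6.75
ee_pos: [0.5066, -0.3142, 0.1103]
tool_rot: [[1.0, -0.018, -0.002], [-0.018, -1.0, 0.001], [-0.002, -0.001, -1.0]]
force: [-0.4, -0.2, -0.9]
gripper_width: 0.055
```

Request:
{"fn": "carry_out", "kwargs": {"commands": [[[0.4, -0.62, 0], [0, 0, 0], -0.5], [[0.45, -0.7, 0], [0, 0, 0], -0.5], [[0.45, -0.7, 0], [0, 0, 0], -0.5], [[0.45, -0.7, 0], [0, 0, 0], -0.5], [[0.45, -0.7, 0], [0, 0, 0], -0.5], [[0.45, -0.7, 0], [0, 0, 0], -0.5], [[0.45, -0.7, 0], [0, 0, 0], -0.5], [[0.45, -0.7, 0], [0, 0, 0], -0.5], [[0.45, -0.7, 0], [0, 0, 0], -0.5], [[0, 0, 0], [0, 0, 0], -0.5], [[0, 0, 0], [0, 0, 0], -0.5]]}}

```text
t: 7.85
ee_pos: [0.6309, -0.13, 0.1103]
tool_rot: [[1.0, -0.021, -0.002], [-0.021, -1.0, 0.0], [-0.002, -0.0, -1.0]]
force: [-0.0, -0.3, -1.6]
gripper_width: 0.0552
```

Run:
```python
from h import *
plan([.631,-.1294,.056],-.023); s=state();print(s["ee_pos"],s["t"],s["gripper_width"])
```

```text
turn z units 0.01387750052269839
shift units [ 0.002 -0.021  1.811]
[ 0.63092477 -0.13003472  0.11033962] 7.85 0.05523762855220892
```

Request:
{"fn": "carry_out", "kwargs": {"commands": [[[0, -0.02, 0.5], [0, 0, 0], -0.5], [[0, 0, 0.5], [0, 0, 0], -0.5], [[0, 0, 0.4], [0, 0, 0], -0.5], [[0, 0, 0.25], [0, 0, 0], -0.5], [[0, 0, 0.13], [0, 0, 0], -0.5], [[0, 0, 0], [0, 0, 0], -0.5], [[0, 0, 0], [0, 0, 0], -0.5]]}}

```text
t: 8.55
ee_pos: [0.6315, -0.1302, 0.0585]
tool_rot: [[1.0, -0.023, 0.0], [-0.023, -1.0, -0.0], [0.0, 0.0, -1.0]]
force: [-0.2, 0.6, -1.1]
gripper_width: 0.055
```

Run:
```python
from h import *
for n in ["top","side"]: 
    p=capture(n); cv2.imwrite(f"pics/pl_{n}.png",p["frame"])
plan([.631,-.1294,.054],-.023); s=state();print(s["ee_pos"],s["t"],s["gripper_width"],s["force"])
```

```text
turn z units 0.0021809682130169428
shift units [-0.024 -0.023  0.16 ]
[ 0.63171517 -0.13010837  0.05879729] 8.65 0.05506256351917889 [ 0.86048962  0.90392713 -1.53787783]
```

Request:
{"fn": "carry_out", "kwargs": {"commands": [[[0, 0, 0.07], [0, 0, 0], -0.5], [[0, 0, 0.07], [0, 0, 0], -0.5], [[0, 0, 0], [0, 0, 0], -0.5], [[0, 0, 0], [0, 0, 0], -0.5]]}}

```text
t: 9.05
ee_pos: [0.6316, -0.13, 0.0542]
tool_rot: [[1.0, -0.023, 0.0], [-0.023, -1.0, -0.0], [0.0, -0.0, -1.0]]
force: [0.4, -0.1, 2.0]
gripper_width: 0.0556
```

Request:
{"fn": "carry_out", "kwargs": {"commands": [[[0, 0, 0], [0, 0, 0], 0.4], [[0, 0, 0], [0, 0, 0], 0.6], [[0, 0, 0], [0, 0, 0], 1], [[0, 0, 0], [0, 0, 0], 1], [[0, 0, 0], [0, 0, 0], 1], [[0, 0, -0.4], [0, 0, 0], 1], [[0, 0, -0.8], [0, 0, 0], 1], [[0, 0, -0.8], [0, 0, 0], 1], [[0, 0, -0.5], [0, 0, 0], 1]]}}

```text
t: 9.95
ee_pos: [0.632, -0.1303, 0.1315]
tool_rot: [[1.0, -0.023, 0.002], [-0.023, -1.0, -0.0], [0.002, 0.0, -1.0]]
force: [0.3, -0.1, -0.0]
gripper_width: 0.0853
```

Run:
```python
from h import *
for n in ["top","side"]:
    p=capture(n); print(n,wells(p,.631,-.129,.052)); cv2.imwrite(f"pics/r1_{n}.png",p["frame"])
plan([.4935,-.0834,.12],-.251); s=state();print(s["ee_pos"],s["t"],s["qpos"])
```

```text
top (0, array([], shape=(0, 2), dtype=float64))
side (7, array([ 0.626 , -0.1312]), array([ 0.6308, -0.1289]), np.float64(-0.022), 65.6, 26.9)
turn z units 1.902339715073581
shift units [-4.88  -0.362  0.392]
[ 0.63260669 -0.13027546  0.13176245] 10.05 [ 0.0260158   0.64767646  0.13685989  1.8923743  -0.14485774  0.60684067
 -1.33918457]
```

Request:
{"fn": "carry_out", "kwargs": {"commands": [[[0, 0, 0], [0, 0, 0.95], 1], [[0, 0, 0], [0, 0, 0.95], 1], [[-0.7, -0.05, 0.0], [0, 0, 0], 1], [[-0.7, -0.05, 0.0], [0, 0, 0], 1], [[-0.7, -0.05, 0.0], [0, 0, 0], 1], [[-0.7, -0.05, 0.0], [0, 0, 0], 1], [[-0.7, -0.05, 0.2], [0, 0, 0], 1], [[-0.7, -0.05, 0.5], [0, 0, 0], 1], [[-0.68, -0.05, 0.6], [0, 0, 0], 1], [[0, 0, 0.6], [0, 0, 0], 1], [[0, 0, 0], [0, 0, 0], 1], [[0, 0, 0], [0, 0, 0], 1]]}}

```text
t: 11.25
ee_pos: [0.4922, -0.0837, 0.0718]
tool_rot: [[0.969, -0.248, -0.001], [-0.248, -0.969, -0.0], [-0.001, 0.0, -1.0]]
force: [-0.5, 0.6, 0.2]
gripper_width: 0.0855
```

Run:
```python
from h import *
for n in ["top","side"]:
    p=capture(n); print(n,wells(p,.631,-.129,.052)); cv2.imwrite(f"pics/r2_{n}.png",p["frame"])
plan([.4935,-.0834,.021],-.251); s=state();print(s["ee_pos"],s["t"])
```

```text
top (8, array([ 0.6315, -0.1306]), array([ 0.6314, -0.1306]), np.float64(-0.024), 66.2, 24.0)
side (8, array([ 0.6307, -0.1306]), array([ 0.6307, -0.1306]), np.float64(-0.02), 65.8, 24.3)
turn z units 0.0009141879541837058
shift units [ 0.02  -0.019  1.716]
[ 0.49279278 -0.08380243  0.07248508] 11.35
```

Request:
{"fn": "carry_out", "kwargs": {"commands": [[[0.03, -0.02, 0.5], [0, 0, 0], 1], [[0, 0, 0.5], [0, 0, 0], 1], [[0, 0, 0.45], [0, 0, 0], 1], [[0, 0, 0.24], [0, 0, 0], 1], [[0, 0, 0], [0, 0, 0], 1], [[0, 0, 0], [0, 0, 0], 0], [[0, 0, 0], [0, 0, 0], -0.5], [[0, 0, 0], [0, 0, 0], -0.5], [[0, 0, 0], [0, 0, 0], -0.5], [[0, 0, 0], [0, 0, 0], -0.5], [[0, 0, 0], [0, 0, 0], -0.5]], "newtons": 25}}

```text
t: 12.45
ee_pos: [0.4936, -0.0833, 0.0221]
tool_rot: [[0.969, -0.248, 0.001], [-0.248, -0.969, -0.0], [0.001, -0.0, -1.0]]
force: [0.3, -0.2, 6.3]
gripper_width: 0.0555
```

Request:
{"fn": "carry_out", "kwargs": {"commands": [[[0, 0, -0.3], [0, 0, 0], -0.5], [[0, 0, -0.6], [0, 0, 0], -0.5], [[0, 0, -0.9], [0, 0, 0], -0.5], [[0, 0, -0.9], [0, 0, 0], -0.5], [[0, 0, -0.9], [0, 0, 0], -0.5], [[0, 0, 0], [0, 0, -0.95], -0.5], [[0, 0, 0], [0, 0, -0.95], -0.5], [[0, 0, 0], [0, 0, 0], -0.5], [[0, 0, 0], [0, 0, 0], -0.5]]}}

```text
t: 13.35
ee_pos: [0.493, -0.0832, 0.1297]
tool_rot: [[1.0, -0.026, 0.0], [-0.026, -1.0, 0.0], [0.0, -0.0, -1.0]]
force: [-0.1, -0.0, -2.0]
gripper_width: 0.0552
```

Run:
```python
from h import *
plan([.631,-.1293,.076],-.023); s=state();print(s["ee_pos"],s["t"],s["gripper_width"],s["force"])
```

```text
turn z units -0.025802906161165318
shift units [4.634 1.429 1.79 ]
[ 0.49299368 -0.08323828  0.12970669] 13.35 0.05516198529812382 [-0.05772566 -0.00650468 -1.96191307]
```

Request:
{"fn": "carry_out", "kwargs": {"commands": [[[0.5, 0.155, 0], [0, 0, 0], -0.5], [[0.7, 0.215, 0], [0, 0, 0], -0.5], [[0.7, 0.215, 0], [0, 0, 0], -0.5], [[0.7, 0.215, 0], [0, 0, 0], -0.5], [[0.7, 0.215, 0], [0, 0, 0], -0.5], [[0.7, 0.215, 0], [0, 0, 0], -0.5], [[0.634, 0.2, 0.3], [0, 0, 0], -0.5], [[0, 0, 0.5], [0, 0, 0], -0.5], [[0, 0, 0.5], [0, 0, 0], -0.5], [[0, 0, 0.3], [0, 0, 0], -0.5], [[0, 0, 0], [0, 0, 0], -0.5], [[0, 0, 0], [0, 0, 0], -0.5]]}}

```text
t: 14.55
ee_pos: [0.6306, -0.1291, 0.0812]
tool_rot: [[1.0, -0.023, -0.001], [-0.023, -1.0, 0.0], [-0.001, -0.0, -1.0]]
force: [0.5, -0.0, -1.0]
gripper_width: 0.0552
```

Run:
```python
from h import *
plan([.631,-.1295,.0745],-.023); s=state();print(s["ee_pos"],s["t"],s["gripper_width"],s["force"])
```

```text
turn z units 0.0006480683417668203
shift units [0.012 0.013 0.222]
[ 0.6306373  -0.12908811  0.08116786] 14.55 0.0551699310709571 [ 0.50483508 -0.01995579 -1.03067555]
```

Request:
{"fn": "carry_out", "kwargs": {"commands": [[[0.01, 0.015, 0.08], [0, 0, 0], -0.5], [[0, 0, 0.08], [0, 0, 0], -0.5], [[0, 0, 0.06], [0, 0, 0], -0.5], [[0, 0, 0], [0, 0, 0], -0.5], [[0, 0, 0], [0, 0, 0], -0.5]]}}

```text
t: 15.05
ee_pos: [0.6315, -0.1297, 0.0748]
tool_rot: [[1.0, -0.023, 0.0], [-0.023, -1.0, -0.0], [0.0, 0.0, -1.0]]
force: [0.1, -0.0, -1.1]
gripper_width: 0.0555
```

Request:
{"fn": "carry_out", "kwargs": {"commands": [[[0, 0, 0.03], [0, 0, 0], -0.5], [[0, 0, 0], [0, 0, 0], -0.5], [[0, 0, 0], [0, 0, 0], 0.3], [[0, 0, 0], [0, 0, 0], 0.6], [[0, 0, 0], [0, 0, 0], 1], [[0, 0, 0], [0, 0, 0], 1], [[0, 0, 0], [0, 0, 0], 1], [[0, 0, -0.4], [0, 0, 0], 1], [[0, 0, -0.8], [0, 0, 0], 1], [[0, 0, -0.9], [0, 0, 0], 1], [[0, 0, -0.9], [0, 0, 0], 1], [[0, 0, -0.9], [0, 0, 0], 1]]}}

```text
t: 16.25
ee_pos: [0.6314, -0.1297, 0.1928]
tool_rot: [[1.0, -0.023, 0.0], [-0.023, -1.0, -0.0], [0.0, 0.0, -1.0]]
force: [0.0, -0.5, -0.2]
gripper_width: 0.0851
```

Request:
{"fn": "carry_out", "kwargs": {"commands": [[[-0.8, 0, -0.5], [0, 0, 0], 1], [[-0.9, 0, -0.7], [0, 0, 0], 1], [[-0.9, 0, -0.7], [0, 0, 0], 1], [[-0.9, 0, -0.6], [0, 0, 0], 1], [[-0.8, 0, 0], [0, 0, 0], 1], [[0, 0, 0], [0, 0, 0], 1]]}}

```text
t: 16.85
ee_pos: [0.4995, -0.1271, 0.2674]
tool_rot: [[1.0, -0.024, 0.0], [-0.024, -1.0, 0.0], [0.0, -0.0, -1.0]]
force: [0.2, 0.8, -0.4]
gripper_width: 0.0857
```

Run:
```python
from h import *
P={}
for n in ["top","side"]:
    p=P[n]=capture(n); print(n,wells(p,.631,-.1295,.072))
    for k in ["cover_handle","tab_center","reader"]:
        for r in place_of(p,k)[:2]: print(k,np.round(r["at"],1),r["confidence"],atz(p,r["at"],dict(cover_handle=.106,tab_center=.127,reader=0)[k]))
# rectify reader at handle height z=.112 plane, 800 px/m*... x up, y left
def rect(p,z,x0,x1,y0,y1,S):
    w,h=int((y1-y0)*S),int((x1-x0)*S)
    dst=np.float32([proj(p,X) for X in [(x1,y1,z),(x1,y0,z),(x0,y0,z),(x0,y1,z)]])
    return cv2.warpPerspective(p["frame"],cv2.getPerspectiveTransform(dst,np.float32([[0,0],[w,0],[w,h],[0,h]])),(w,h),flags=cv2.INTER_CUBIC)
im=np.hstack([rect(P[n],.109,.43,.80,.05,.40,1100) for n in ["top","side"]])
print(im.shape); cv2.imwrite("pics/rd.png",im)
s=state();print(s["ee_pos"],s["t"])
```

```text
top (1, array([[ 0.66438198, -0.1429743 ]]))
cover_handle [117.  238.1] 0.62 [0.47074742 0.27518643 0.106     ]
cover_handle [350.5 142.2] 0.61 [ 0.69596802 -0.27282822  0.106     ]
tab_center [182.1 194.6] 0.56 [0.56930974 0.12074983 0.127     ]
side (8, array([ 0.6308, -0.1303]), array([ 0.6308, -0.1303]), np.float64(-0.023), 66.6, 24.1)
cover_handle [274.9 330.7] 0.72 [0.46464527 0.27298647 0.106     ]
cover_handle [265.8 169.9] 0.5 [ 0.59662484 -0.3002558   0.106     ]
tab_center [231.4 192.7] 0.73 [ 0.66745599 -0.14608546  0.127     ]
tab_center [246.6 267.7] 0.45 [0.5619371  0.12347776 0.127     ]
reader [210.8 322.8] 0.63 [0.63643715 0.21070612 0.        ]
(407, 770, 3)
[ 0.50302704 -0.12670919  0.26550104] 17.25
```

View pics/rd.png

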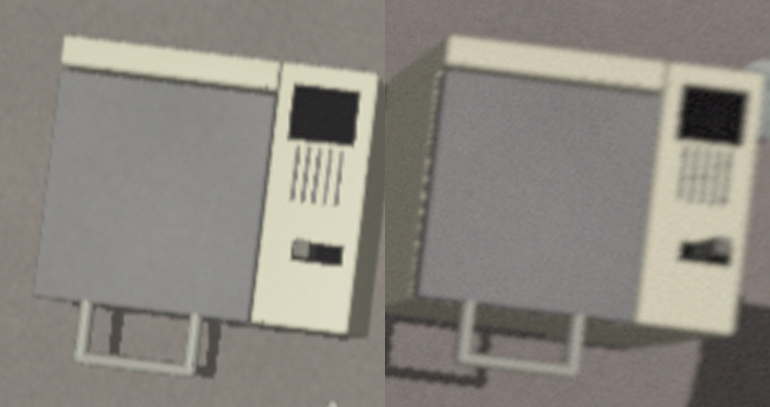

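The top carrier's wells sit at (0.6308,-0.1303), so the pile is within about 1 mm. In the rectified reader view the handle bar runs from (82,359) to (193,371), giving a handle centre of about (0.469,0.276) and a yaw of -0.11. The tab top at (301,249) works out to about (0.569,0.119). I'll go to the handle next.

Request:
{"fn": "carry_out", "kwargs": {"commands": [[[0, 0, 0], [0, 0, -1], 0.1], [[0, 0, 0], [0, 0, -1], 0.1], [[0, 0, 0], [0, 0, -1], 0.1], [[0, 0, 0], [0, 0, -1], 0.1], [[0, 0, 0], [0, 0, -1], 0.1], [[0, 0, 0], [0, 0, -1], 0.1], [[0, 0, 0], [0, 0, -1], 0.1], [[0, 0, 0], [0, 0, -1], 0.1], [[0, 0, 0], [0, 0, -1], 0.1], [[0, 0, 0], [0, 0, -1], 0.1], [[0, 0, 0], [0, 0, -1], 0.1], [[0, 0, 0], [0, 0, -0.4], 0.1]]}}

```text
t: 18.45
ee_pos: [0.5028, -0.1269, 0.2655]
tool_rot: [[0.219, 0.976, -0.001], [0.976, -0.219, 0.0], [0.0, -0.001, -1.0]]
force: [-0.2, -0.5, -0.0]
gripper_width: 0.0467
```

Run:
```python
from h import *
plan([.469,.2763,.18],1.461); s=state();print(s["ee_pos"],s["t"],s["qpos"],s["gripper_width"])
p=capture("top"); print(wells(p,.631,-.1295,.072))
```

```text
turn z units -0.9277447149758311
shift units [13.235 -2.591  2.85 ]
[ 0.5027685  -0.1268684   0.26549336] 18.45 [ 0.2610748   0.33892096 -0.16192795  2.04364474  0.07719072  0.76526803
 -0.1686716 ] 0.046692827372971514
(2, array([[ 0.66469724, -0.11873901],
       [ 0.6644952 , -0.14317418]]))
```

Request:
{"fn": "carry_out", "kwargs": {"commands": [[[0, 0, 0], [0, 0, -0.93], 0.1], [[0.95, -0.185, 0], [0, 0, 0], 0.1], [[0.95, -0.185, 0], [0, 0, 0], 0.1], [[0.95, -0.185, 0], [0, 0, 0], 0.1], [[0.95, -0.185, 0], [0, 0, 0], 0.1], [[0.95, -0.185, 0], [0, 0, 0], 0.1], [[0.95, -0.185, 0], [0, 0, 0], 0.1], [[0.95, -0.185, 0], [0, 0, 0], 0.1], [[0.95, -0.185, 0], [0, 0, 0], 0.1], [[0.95, -0.185, 0], [0, 0, 0], 0.1], [[0.95, -0.185, 0], [0, 0, 0], 0.1], [[0.95, -0.185, 0], [0, 0, 0], 0.1]]}}

```text
t: 19.7
ee_pos: [0.4775, 0.1929, 0.2656]
tool_rot: [[0.115, 0.993, -0.0], [0.993, -0.115, -0.0], [-0.0, -0.0, -1.0]]
force: [0.9, -0.0, -0.2]
gripper_width: 0.0467
```

Request:
{"fn": "carry_out", "kwargs": {"commands": [[[0.9, -0.185, 0.5], [0, 0, 0], 0.1], [[0.9, -0.185, 0.7], [0, 0, 0], 0.1], [[0.5, -0.1, 0.7], [0, 0, 0], 0.1], [[0, 0, 0.7], [0, 0, 0], 0.1], [[0, 0, 0], [0, 0, 0], 0.1], [[0, 0, 0], [0, 0, 0], 0.1]]}}

```text
t: 20.3
ee_pos: [0.4714, 0.2616, 0.1877]
tool_rot: [[0.114, 0.993, -0.001], [0.993, -0.114, -0.001], [-0.001, -0.001, -1.0]]
force: [0.2, -0.5, 0.5]
gripper_width: 0.0473
```

Run:
```python
from h import *
s=state();plan([.469,.2763,.104],1.461); print(s["ee_pos"],s["t"],s["qpos"],s["gripper_width"])
p=capture("top"); q=capture("side"); print(wells(p,.631,-.1295,.072),wells(q,.631,-.1295,.072))
u=q["frame"][240:400,180:390]; v=p["frame"][150:310,70:280]
cv2.imwrite("pics/hd.png",cv2.resize(np.hstack([v,u]),(798,304),interpolation=cv2.INTER_CUBIC))
```

```text
turn z units -0.04043601748091041
shift units [ 0.478 -0.132  2.792]
[0.47136575 0.26162722 0.18774542] 20.3 [-0.43752339  0.47311676 -0.24290936  2.0738138   0.19066805  0.61654152
 -0.92561316] 0.04729085861661082
(8, array([ 0.6317, -0.1303]), array([ 0.6317, -0.1303]), np.float64(-0.025), 66.2, 24.1) (6, array([ 0.6419, -0.1305]), array([ 0.6419, -0.1307]), np.float64(-0.029), 44.4, 24.3)
```

View pics/hd.png

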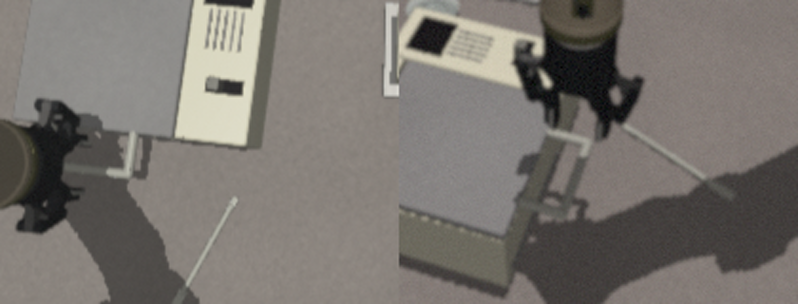

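The top view confirms the pile at (0.6317,-0.1303). The fingers straddle the bar at about (95,172) in the left crop, so I'll descend and grip.

Request:
{"fn": "carry_out", "kwargs": {"commands": [[[0.24, -0.065, 0.4], [0, 0, 0], 0.1], [[0.24, -0.065, 0.5], [0, 0, 0], 0.1], [[0, 0, 0.5], [0, 0, 0], 0.1], [[0, 0, 0.5], [0, 0, 0], 0.1], [[0, 0, 0.5], [0, 0, 0], 0.1], [[0, 0, 0.37], [0, 0, 0], 0.1], [[0, 0, 0], [0, 0, 0], 0.1], [[0, 0, 0], [0, 0, 0], 0.1]]}}

```text
t: 21.2
ee_pos: [0.4691, 0.2767, 0.1049]
tool_rot: [[0.114, 0.994, -0.0], [0.994, -0.114, 0.0], [0.0, -0.0, -1.0]]
force: [-0.2, -1.2, 0.4]
gripper_width: 0.0468
```

Request:
{"fn": "carry_out", "kwargs": {"commands": [[[0, 0, 0], [0, 0, 0], -0.4], [[0, 0, 0], [0, 0, 0], -1], [[0, 0, 0], [0, 0, 0], -1], [[0, 0, 0], [0, 0, 0], -1], [[0, 0, 0], [0, 0, 0], -1], [[0, 0, 0], [0, 0, 0], -1]], "newtons": 30}}

```text
t: 21.8
ee_pos: [0.4691, 0.2767, 0.1053]
tool_rot: [[0.114, 0.994, 0.0], [0.994, -0.114, 0.0], [0.0, 0.0, -1.0]]
force: [-1.9, -0.0, 6.0]
gripper_width: 0.0109
```

Request:
{"fn": "carry_out", "kwargs": {"commands": [[[0, 0, -0.12], [0, 0, 0], -1], [[0, 0, -0.12], [0, 0, 0], -1], [[0, 0, -0.12], [0, 0, 0], -1], [[0, 0, 0], [0, 0, 0], -1], [[0, 0, 0], [0, 0, 0], -1], [[0, 0, 0], [0, 0, 0], -1]]}}

```text
t: 22.4
ee_pos: [0.4692, 0.2766, 0.1155]
tool_rot: [[0.114, 0.994, 0.0], [0.994, -0.114, 0.0], [0.0, 0.0, -1.0]]
force: [1.0, 2.4, -2.1]
gripper_width: 0.0108
```

Request:
{"fn": "carry_out", "kwargs": {"commands": [[[0, 0.005, -0.1], [0, 0, 0], -1], [[0, 0.005, -0.1], [0, 0, 0], -1], [[0, 0, -0.05], [0, 0, 0], -1], [[0, 0, 0], [0, 0, 0], -1], [[0, 0, 0], [0, 0, 0], -1]]}}

```text
t: 22.9
ee_pos: [0.4694, 0.2764, 0.1216]
tool_rot: [[0.114, 0.994, -0.001], [0.994, -0.114, -0.0], [-0.0, -0.001, -1.0]]
force: [5.7, 4.3, -25.0]
gripper_width: 0.0108
```

The force reached 25 N after about 16 mm of lift, so the cover is caught. I'll lower it, let go, and move up.

Request:
{"fn": "carry_out", "kwargs": {"commands": [[[0, 0, 0.12], [0, 0, 0], -1], [[0, 0, 0.12], [0, 0, 0], -1], [[0, 0, 0.12], [0, 0, 0], -1], [[0, 0, 0.12], [0, 0, 0], -1], [[0, 0, 0.12], [0, 0, 0], -1], [[0, 0, 0], [0, 0, 0], -1], [[0, 0, 0], [0, 0, 0], -0.3], [[0, 0, 0], [0, 0, 0], 0.1], [[0, 0, 0], [0, 0, 0], 0.1], [[0, 0, 0], [0, 0, 0], 0.1], [[0, 0, 0], [0, 0, 0], 0.1]]}}

```text
t: 24.0
ee_pos: [0.4694, 0.2764, 0.105]
tool_rot: [[0.114, 0.994, -0.0], [0.994, -0.114, -0.0], [-0.0, -0.0, -1.0]]
force: [0.0, 0.2, 0.5]
gripper_width: 0.0469
```

Request:
{"fn": "carry_out", "kwargs": {"commands": [[[0, 0, -0.4], [0, 0, 0], 0.1], [[0, 0, -0.8], [0, 0, 0], 0.1], [[0, 0, -0.9], [0, 0, 0], 0.1], [[0, 0, -0.9], [0, 0, 0], 0.1], [[0, 0, -0.8], [0, 0, 0], -1], [[0, 0, 0], [0, 0, 0], -1], [[0, 0, 0], [0, 0, 0], -1]]}}

```text
t: 24.7
ee_pos: [0.4695, 0.2764, 0.22]
tool_rot: [[0.114, 0.993, 0.001], [0.993, -0.114, 0.001], [0.001, 0.001, -1.0]]
force: [-0.7, -0.3, -0.9]
gripper_width: 0.0032
```

Run:
```python
from h import *
s=state();print(s["ee_pos"],s["t"],s["gripper_width"],s["force"])
p=capture("top");q=capture("side")
for x in (p,q):
  for r in place_of(x,"tab_center")[:2]: print(np.round(r["at"],1),r["confidence"],atz(x,r["at"],.127))
T=np.array([.5686,.1195]); rx=np.array([np.cos(-.11),np.sin(-.11)]); ry=np.array([-rx[1],rx[0]])
print("pre",T+.02*ry); plan(list(T+.022*ry)+[.17],1.461)
def rect(p,z,x0,x1,y0,y1,S):
    w,h=int((y1-y0)*S),int((x1-x0)*S)
    dst=np.float32([proj(p,X) for X in [(x1,y1,z),(x1,y0,z),(x0,y0,z),(x0,y1,z)]])
    return cv2.warpPerspective(p["frame"],cv2.getPerspectiveTransform(dst,np.float32([[0,0],[w,0],[w,h],[0,h]])),(w,h),flags=cv2.INTER_CUBIC)
cv2.imwrite("pics/tab.png",np.hstack([rect(x,.112,.5,.65,.05,.2,2600) for x in (p,q)]))
```

```text
[0.46950929 0.27643021 0.21997313] 24.7 0.0031795908338784697 [-0.68112611 -0.31020468 -0.85472288]
[184.1 194.5] 0.64 [0.56952252 0.1161751  0.127     ]
[350.  144.6] 0.59 [ 0.68485378 -0.26733907  0.127     ]
[235.4 191.6] 0.49 [ 0.6574025 -0.1532217  0.127    ]
[245.4 266.4] 0.48 [0.5657265  0.11995787 0.127     ]
pre [0.57079557 0.13937912]
turn z units -0.0323814870351639
shift units [-4.095  3.875  1.608]
```

View pics/tab.png

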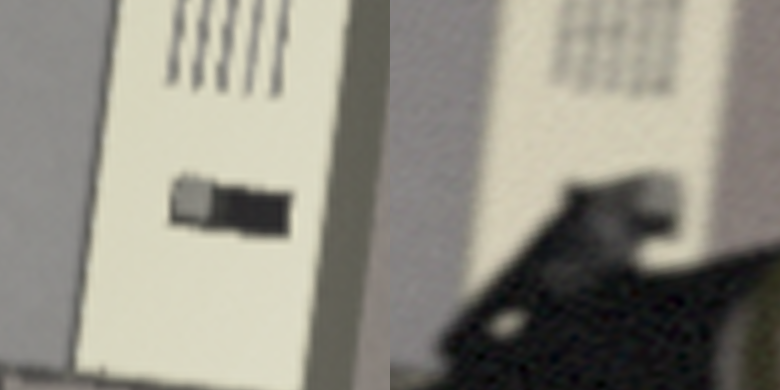

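In the top view the tab top is at (193,200) of the crop, which gives a tab centre of about (0.569,0.119); the black slot extends outward from it. I'll push with closed fingers from the cover side.

Run:
```python
from h import *
plan([.5723,.1488,.137],1.461)
```

```text
turn z units -0.0323814870351639
shift units [-3.844  3.89   2.708]
```

Request:
{"fn": "carry_out", "kwargs": {"commands": [[[-0.65, 0.65, 0], [0, 0, 0], -1], [[-0.65, 0.65, 0], [0, 0, 0], -1], [[-0.65, 0.65, 0], [0, 0, 0], -1], [[-0.65, 0.65, 0], [0, 0, 0], -1], [[-0.65, 0.65, 0], [0, 0, 0], -1], [[-0.59, 0.64, 0], [0, 0, 0], -1], [[0, 0, 0.7], [0, 0, 0], -1], [[0, 0, 0.7], [0, 0, 0], -1], [[0, 0, 0.7], [0, 0, 0], -1], [[0, 0, 0.55], [0, 0, 0], -1], [[0, 0, 0], [0, 0, 0], -1], [[0, 0, 0], [0, 0, 0], -1]]}}

```text
t: 26.1
ee_pos: [0.572, 0.1488, 0.1391]
tool_rot: [[0.113, 0.994, -0.002], [0.994, -0.113, -0.0], [-0.001, -0.002, -1.0]]
force: [-0.2, -0.2, 0.5]
gripper_width: 0.0001
```

Request:
{"fn": "carry_out", "kwargs": {"commands": [[[-0.2, 0, 0], [0, 0, 0], -1], [[-0.2, 0, 0], [0, 0, 0], -1], [[-0.1, 0, 0], [0, 0, 0], -1], [[-0.1, 0, 0], [0, 0, 0], -1], [[0, 0, 0], [0, 0, 0], -1]]}}

```text
t: 26.6
ee_pos: [0.5703, 0.1303, 0.1399]
tool_rot: [[0.114, 0.993, 0.0], [0.993, -0.114, -0.0], [-0.0, 0.001, -1.0]]
force: [0.2, -0.2, -0.2]
gripper_width: 0.0001
```

Request:
{"fn": "carry_out", "kwargs": {"commands": [[[-0.1, 0, 0], [0, 0, 0], -1], [[-0.1, 0, 0], [0, 0, 0], -1], [[-0.1, 0, 0], [0, 0, 0], -1], [[0, 0, 0], [0, 0, 0], -1], [[0, 0, 0], [0, 0, 0], -1]]}}

```text
t: 27.1
ee_pos: [0.569, 0.1215, 0.1394]
tool_rot: [[0.114, 0.993, -0.001], [0.993, -0.114, -0.001], [-0.001, -0.001, -1.0]]
force: [0.1, -0.5, -0.2]
gripper_width: -0.0003
```

Request:
{"fn": "carry_out", "kwargs": {"commands": [[[-0.1, 0, 0], [0, 0, 0], -1], [[-0.05, 0, 0], [0, 0, 0], -1], [[0, 0, 0], [0, 0, 0], -1], [[0, 0, 0], [0, 0, 0], -1]]}}

```text
t: 27.5
ee_pos: [0.5689, 0.121, 0.1395]
tool_rot: [[0.111, 0.994, 0.001], [0.994, -0.111, 0.004], [0.004, 0.001, -1.0]]
force: [-0.5, 10.2, -3.2]
gripper_width: -0.0
```

The force rose to 10 N at y=0.121, so the tab is at its end stop. I'll back off and return to the handle.

Request:
{"fn": "carry_out", "kwargs": {"commands": [[[-0.04, 0, 0], [0, 0, 0], -1], [[0, 0, 0], [0, 0, 0], -1], [[0.3, 0, 0], [0, 0, 0], -1], [[0.3, 0, -0.3], [0, 0, 0], -1], [[0, 0, -0.8], [0, 0, 0], -1], [[0, 0, -0.8], [0, 0, 0], -1], [[0, 0, -0.8], [0, 0, 0], -0.5], [[0, 0, 0], [0, 0, 0], 0.1], [[0, 0, 0], [0, 0, 0], 0.1]]}}

```text
t: 28.4
ee_pos: [0.5707, 0.134, 0.2213]
tool_rot: [[0.114, 0.993, 0.001], [0.993, -0.114, -0.0], [-0.0, 0.001, -1.0]]
force: [-0.0, 0.5, -0.3]
gripper_width: 0.0433
```

Run:
```python
from h import *
s=state();print(s["ee_pos"],s["t"],s["gripper_width"],s["force"])
plan([.4692,.2765,.20],1.461)
```

```text
[0.57071154 0.13401981 0.22130986] 28.4 0.043273725462756374 [-0.01918737  0.54068354 -0.32680781]
turn z units -0.036853128024390745
shift units [ 4.35  -3.884  0.71 ]
```

Request:
{"fn": "carry_out", "kwargs": {"commands": [[[0.725, -0.647, 0], [0, 0, 0], 0.1], [[0.725, -0.647, 0], [0, 0, 0], 0.1], [[0.725, -0.647, 0], [0, 0, 0], 0.1], [[0.725, -0.647, 0], [0, 0, 0], 0.1], [[0.725, -0.647, 0], [0, 0, 0], 0.1], [[0.725, -0.647, 0], [0, 0, 0], 0.1], [[0, 0, 0.7], [0, 0, 0], 0.1], [[0, 0, 0.6], [0, 0, 0], 0.1], [[0, 0, 0], [0, 0, 0], 0.1], [[0, 0, 0], [0, 0, 0], 0.1]]}}

```text
t: 29.4
ee_pos: [0.4693, 0.2768, 0.181]
tool_rot: [[0.114, 0.994, -0.002], [0.994, -0.114, -0.001], [-0.001, -0.002, -1.0]]
force: [0.0, -0.0, 1.1]
gripper_width: 0.047
```

Run:
```python
from h import *
s=state();print(s["ee_pos"],s["t"],s["gripper_width"],s["force"])
plan([.4692,.2765,.104],1.461)
th=np.linspace(0,.96,13); x=.26*(1-np.cos(th));z=.26*np.sin(th)
print(np.round(np.diff(x)/.03,3),np.round(-np.diff(z)/.03,3))
```

```text
[0.46934925 0.27677832 0.18104131] 29.4 0.04695778222262787 [ 0.03961389 -0.0349777   1.10988152]
turn z units -0.034021678558598945
shift units [-0.01  -0.004  2.568]
[0.028 0.083 0.138 0.192 0.244 0.295 0.344 0.391 0.436 0.478 0.516 0.551] [-0.693 -0.688 -0.679 -0.666 -0.649 -0.627 -0.602 -0.572 -0.539 -0.502
 -0.463 -0.42 ]
```

Request:
{"fn": "carry_out", "kwargs": {"commands": [[[0, 0, 0.5], [0, 0, 0], 0.1], [[0, 0, 0.5], [0, 0, 0], 0.1], [[0, 0, 0.5], [0, 0, 0], 0.1], [[0, 0, 0.5], [0, 0, 0], 0.1], [[0, 0, 0.4], [0, 0, 0], 0.1], [[0, 0, 0.15], [0, 0, 0], 0.1], [[0, 0, 0], [0, 0, 0], 0.1], [[0, 0, 0], [0, 0, 0], -1], [[0, 0, 0], [0, 0, 0], -1], [[0, 0, 0], [0, 0, 0], -1], [[0, 0, 0], [0, 0, 0], -1], [[0, 0, 0], [0, 0, 0], -1]], "newtons": 30}}

```text
t: 30.6
ee_pos: [0.4692, 0.2773, 0.1056]
tool_rot: [[0.113, 0.994, -0.0], [0.994, -0.113, 0.0], [0.0, -0.0, -1.0]]
force: [-4.0, 1.2, 6.1]
gripper_width: 0.011
```

Request:
{"fn": "carry_out", "kwargs": {"commands": [[[0, 0.01, -0.23], [0, 0, 0], -1], [[0, 0.01, -0.23], [0, 0, 0], -1], [[0, 0.01, -0.23], [0, 0, 0], -1], [[0, 0, 0], [0, 0, 0], -1], [[0, 0, 0], [0, 0, 0], -1]]}}

```text
t: 31.1
ee_pos: [0.47, 0.2771, 0.1264]
tool_rot: [[0.113, 0.994, -0.001], [0.994, -0.113, 0.0], [0.0, -0.001, -1.0]]
force: [-5.5, 3.1, -0.8]
gripper_width: 0.0108
```

Free: at 20 mm of lift there is no stop. I'll follow the arc.

Request:
{"fn": "carry_out", "kwargs": {"commands": [[[0, 0.083, -0.69], [0, 0, 0], -1], [[0, 0.138, -0.68], [0, 0, 0], -1], [[0, 0.19, -0.665], [0, 0, 0], -1], [[0, 0.244, -0.65], [0, 0, 0], -1], [[0, 0.295, -0.627], [0, 0, 0], -1], [[0, 0.344, -0.6], [0, 0, 0], -1], [[0, 0, 0], [0, 0, 0], -1], [[0, 0, 0], [0, 0, 0], -1]]}}

```text
t: 31.9
ee_pos: [0.5071, 0.2726, 0.2444]
tool_rot: [[0.113, 0.994, -0.003], [0.994, -0.113, -0.0], [-0.0, -0.002, -1.0]]
force: [-11.2, 2.1, 4.3]
gripper_width: 0.0111
```

Request:
{"fn": "carry_out", "kwargs": {"commands": [[[0, 0.39, -0.57], [0, 0, 0], -1], [[0, 0.436, -0.54], [0, 0, 0], -1], [[0, 0.478, -0.5], [0, 0, 0], -1], [[0, 0.516, -0.463], [0, 0, 0], -1], [[0, 0.3, -0.22], [0, 0, 0], -1], [[0, 0, 0], [0, 0, 0], -1], [[0, 0, 0], [0, 0, 0], -1], [[0, 0, 0], [0, 0, 0], -1]]}}

```text
t: 32.7
ee_pos: [0.5695, 0.2652, 0.3146]
tool_rot: [[0.113, 0.994, -0.003], [0.994, -0.113, -0.001], [-0.001, -0.003, -1.0]]
force: [-17.5, -1.8, 19.5]
gripper_width: 0.0107
```

Run:
```python
from h import *
s=state();e=np.array(s["ee_pos"]);print(e,s["t"],s["gripper_width"],s["force"])
print("angle from z",np.arcsin((e[2]-.105)/.26))
p=capture("top");q=capture("side"); print(wells(p,.631,-.1295,.072),wells(q,.631,-.1295,.072))
cv2.imwrite("pics/fin.png",np.hstack([cv2.resize(p["frame"][60:360,60:360],(400,400)),cv2.resize(q["frame"][100:400,130:430],(400,400))]))
```

```text
[0.56947601 0.2651783  0.31462684] 32.7 0.010746204427829907 [-17.52504506  -1.75155853  19.45744698]
angle from z 0.9377973986488772
(8, array([ 0.6317, -0.1303]), array([ 0.6317, -0.1303]), np.float64(-0.025), 66.1, 24.1) (3, array([[ 0.59786545, -0.11753677],
       [ 0.61939511, -0.14138979],
       [ 0.59758105, -0.14124146]]))
```

View pics/fin.png

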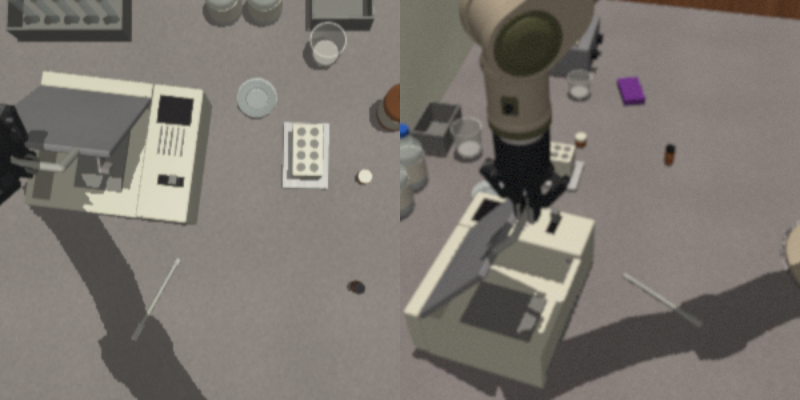

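The cover is open to about 0.94 rad with the bar still gripped, and the pile and other labware are unchanged. There's about 26 N of radial strain in the grip, so I'll relax it slightly before handing in.

Request:
{"fn": "carry_out", "kwargs": {"commands": [[[0, -0.05, -0.05], [0, 0, 0], -1], [[0, -0.04, -0.05], [0, 0, 0], -1], [[0, 0, 0], [0, 0, 0], -1], [[0, 0, 0], [0, 0, 0], -1], [[0, 0, 0], [0, 0, 0], -1]]}}

```text
t: 33.3
ee_pos: [0.5694, 0.2651, 0.3149]
tool_rot: [[0.114, 0.993, -0.001], [0.993, -0.114, -0.001], [-0.001, -0.001, -1.0]]
force: [-4.0, -2.4, 2.6]
gripper_width: 0.0105
```

Request:
{"fn": "carry_out", "kwargs": {"commands": [[[0, 0, 0], [0, 0, 0], -1], [[0, 0, 0], [0, 0, 0], -1], [[0, 0, 0], [0, 0, 0], -1]]}}

```text
t: 33.6
ee_pos: [0.5693, 0.2652, 0.3149]
tool_rot: [[0.114, 0.994, -0.001], [0.994, -0.114, -0.001], [-0.001, -0.001, -1.0]]
force: [-4.2, -2.6, 3.1]
gripper_width: 0.0108
```

Run:
```python
from h import *
s=state();print(s["ee_pos"],s["gripper_width"],s["force"]); print(hand_in())
```

```text
[0.56931012 0.26517913 0.31488128] 0.010758953661418871 [-4.2028349  -2.60464144  3.10504012]
the job is handed in; nothing more can be done
None
```

The job is handed in: both loose carriers are piled on the base, and the gripper holds the reader's cover open at about 0.94 rad (54°). It finished at about 33.6 s of the 72 s allowed, and the hand-in reports no verdict.

- **Carriers:** the last top view put the top carrier's centre at (0.6317, -0.1303), against (0.6316, -0.1294) for the base measured before piling. The middle carrier measured (0.6315, -0.1306). That is about 1 mm of offset, with edges aligned to within a few thousandths of a radian.
- **Cover:** I tugged it by the bar first and it was caught, stopping at about 25 N after 16 mm. I lowered it and pushed the tab outward until the force rose to 10 N at its end stop. I then lifted the cover freely along its arc.
- **Final hold:** the bar is still between the fingers at 10.8 mm opening with a steady force of about 6 N. I eased off roughly 26 N of strain in the grip before handing in.
- **Disagreements and gaps:**
  - The final side view could not confirm the pile, because the arm hid most of it (3 of 8 wells found). An earlier side view agreed with the top view.
  - The cover angle comes from the handle's height, not from a joint reading.
  - I judged the tab's full travel from the force and the cover opening freely.
  - The other labware looked unmoved in the last picture, but I did not measure it again.

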